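# Open the right filter cleaner: push-and-turn safety cap

## Task

Look which dishwasher filter part is standing in the blue soaking basin: if it is the steel mesh filter cylinder, open the descaler (the bottle with the red cap); if it is the grey plastic coarse filter cup, open the degreaser (the bottle with the yellow cap). Press that safety cap down against its spring, twist it anticlockwise (seen from above) while it is pressed until it comes free, lift it straight up and finish while still holding the cap in the gripper, level and still, about 8 cm above where it sat and straight over its open bottle. Leave the other bottle shut and everything else where it stands.

Things in the scene. Friction and masses are not known exactly. Their poses are not given: they have to be found in the camera images.
- descaler: white round bottle, red band, held so that it cannot move or turn in a grey suction base fixed to the counter (base 96 mm wide, 16 high; bottle 80 mm wide up to 95 mm, narrowing to a shoulder 52 mm wide with its top at 112 mm; neck inside the cap to 140 mm). Origin: centre of the underside, on the counter; z up
- descaler_cap: red push-and-turn safety cap, loose rigid ribbed plastic, 50 mm outer diameter, 34 high, 35 g, white tick on top. Origin: centre of its underside, 118 mm above the counter when shut (its top at 152 mm); z up. Sprung: pushes up 8 N when shut, 12 N fully pressed; goes down 6 mm to a stop. Its x axis lies along the bottle's x when shut
- degreaser: white round bottle with a yellow band, in all else the same as the descaler: fixed in its suction base; origin at the centre of the underside, z up
- degreaser_cap: yellow safety cap, same as the red cap. Both caps turn only while pressed down more than 4 mm (press all the way), anticlockwise seen from above (positive about z): at 52 degrees from shut (anything from 40 to 64 is free) the cap lifts straight off; a stop ends the turn at about 68 degrees; 5 degrees of play when shut. Origin: centre of its underside, 118 mm above the counter when shut
- basin: blue plastic soaking basin, open box 150 x 150 x 45 mm, walls and floor 5 mm, fixed to the counter. Origin: centre of its underside. One of the two filter parts stands in it, within 30 mm of its centre; this part decides which bottle to open
- tray: pale bamboo draining tray, open box 150 x 150 x 14 mm, walls and floor 5 mm, fixed. Origin: centre of its underside. The other filter part stands in it
- mesh_filter: stainless steel mesh filter cylinder, 69 mm diameter, 104 mm high, standing upright in the basin or in the tray. Origin: centre of its underside
- coarse_cup: grey plastic coarse filter cup, open at the top, 92 mm wide at the rim, 60 mm high, with dark slots, standing in the tray or in the basin. Origin: centre of its underside
- tumbler: glass tumbler, 76 mm wide, 100 mm high, standing on the counter; a bystander. Origin: centre of its underside
- bottle_brush: blue nylon bottle brush lying on the counter, 250 mm long, 47 mm thick at the bristles; a bystander. Origin: under the bristles' near end; x along the handle towards the bristle tip
- bin: small green bin with a hinged lid, closed, 150 x 150 mm, about 180 mm high and 215 mm with the knob on its lid, fixed; a bystander. Origin: centre of its underside
There are look-alikes about, which are no part of the job. Leave any pink or purple look-alike of the degreaser alone.

How it is judged (in metres and radians):
On the way, in this order (a step that is already met when the one before it is completed fails the run):
1. the cap of the right bottle is pressed down at least 3 mm on its neck (((horizontal distance between mesh_filter and basin below 0.06 m and z of descaler_cap in the frame of descaler between 0.105 and 0.115 m and angle between the x axis of descaler_cap and the x axis of descaler, either way round below 0.4 rad) or (horizontal distance between coarse_cup and basin below 0.06 m and z of degreaser_cap in the frame of degreaser between 0.105 and 0.115 m and angle between the x axis of degreaser_cap and the x axis of degreaser, either way round below 0.4 rad))), for 0.05 s.
2. that cap is twisted at least 30 degrees from shut while still on its neck (((horizontal distance between mesh_filter and basin below 0.06 m and angle between the x axis of descaler_cap and the x axis of descaler, either way round above 0.52 rad and z of descaler_cap in the frame of descaler below 0.13 m and horizontal distance between descaler_cap and descaler below 0.006 m) or (horizontal distance between coarse_cup and basin below 0.06 m and angle between the x axis of degreaser_cap and the x axis of degreaser, either way round above 0.52 rad and z of degreaser_cap in the frame of degreaser below 0.13 m and horizontal distance between degreaser_cap and degreaser below 0.006 m))), for 0.05 s.
At the end, for the whole second after the job is handed in: The right cap (red if the mesh filter is in the basin, yellow if the coarse cup is) is held by the fingers 40 to 140 mm above where it sat, within 30 mm of its bottle's axis, tilted under 0.2 rad, slower than 0.03 m/s, not touching the bottle; the other cap sits shut (((horizontal distance between mesh_filter and basin below 0.06 m and z of descaler_cap in the frame of descaler between 0.158 and 0.258 m and horizontal distance between descaler_cap and descaler below 0.03 m and angle between descaler_cap's own z axis and vertical below 0.2 rad and linear speed of descaler_cap below 0.03 m/s and contact force between descaler_cap and the fingers above 1 N and contact force between descaler_cap and descaler below 0.05 N and z of degreaser_cap in the frame of degreaser below 0.122 m and horizontal distance between degreaser_cap and degreaser below 0.006 m and angle between the x axis of degreaser_cap and the x axis of degreaser, either way round below 0.3 rad) or (horizontal distance between coarse_cup and basin below 0.06 m and z of degreaser_cap in the frame of degreaser between 0.158 and 0.258 m and horizontal distance between degreaser_cap and degreaser below 0.03 m and angle between degreaser_cap's own z axis and vertical below 0.2 rad and linear speed of degreaser_cap below 0.03 m/s and contact force between degreaser_cap and the fingers above 1 N and contact force between degreaser_cap and degreaser below 0.05 N and z of descaler_cap in the frame of descaler below 0.122 m and horizontal distance between descaler_cap and descaler below 0.006 m and angle between the x axis of descaler_cap and the x axis of descaler, either way round below 0.3 rad))); the arm keeps its last pose, push and grip.
It fails at once if the other bottle's cap is turned more than 0.3 rad or moved more than 12 mm ((horizontal distance between mesh_filter and basin below 0.06 m and (distance of degreaser_cap from where it was at the start of the episode above 0.012 m or angle between the x axis of degreaser_cap and the x axis of degreaser, either way round above 0.3 rad)) or (horizontal distance between coarse_cup and basin below 0.06 m and (distance of descaler_cap from where it was at the start of the episode above 0.012 m or angle between the x axis of descaler_cap and the x axis of descaler, either way round above 0.3 rad))).
It fails at once if a filter part, the tumbler or the brush is moved more than 20 mm (distance of any of mesh_filter, coarse_cup, tumbler, bottle_brush from where it was at the start of the episode above 0.02 m).
It fails at once if a filter part or the tumbler is tipped (angle between any of mesh_filter, coarse_cup, tumbler's own z axis and vertical above 0.3 rad).
It also fails if it takes over 32 s, if anything falls off the work surface, if the arm or the gripper's body presses on something with over 40 N, if the wrist force passes 120 N, or if a joint passes its speed limit or range.

## Robot

A 7-joint arm with a two-finger parallel gripper is mounted at the origin on the work surface. World frame = base frame: x ahead of the robot, y to its left, z up, the work surface at z = 0. Lengths are in mm, angles in degrees, forces in N, time in s.
With the tool pointing down it reaches from about 400 to 850 mm from the base axis. Payload 4.5 kg.
Tool frame: the origin (TCP) lies midway between the tips of the shut fingers; the grasp point (between the pads) lies 19 mm behind it; z points along the fingers, y is the line along which they close (so a half turn about z gives the same grasp; the last joint's range is limited). The gripper opens to 88 mm and grips with 3 to 60 N. Pads are 18 mm wide; open, the fingers measure 123 mm over their backs; the gripper's body (75 mm by 187 mm) begins 45 mm behind the grasp point.
Start: joints at [78.484, 39.483, -11.15, 89.685, 9.013, 51.709, -12.324], TCP at [145.433, -607.867, 238.743] pointing down, gripper open.
Joint ranges: [-172.22, 172.22], [-26.19, 119.32], [-84.43, 86.54], [7.71, 146.69], [-57.33, 237.33], [2.42, 119.75], [-152.13, 152.13]. Speed limits (degrees/s): [147.25, 147.25, 180, 180, 180, 180, 180].

## Interface

Orientations are given as a 3x3 rotation matrix whose columns are the frame's x, y, z axes.
In Python, from bench import sense, capture, finish_job gives the robot as it stands. The module is installed in compiled form; this text tells all that it offers.
- The arm moves only by the tool drive_tool, never from a script. Its argument "plan" is a list of rows, each a list of 7 numbers: the gripper command: -1 is fully open, 1 is shut, values between are in proportion, then the shift along the tool's x, y, z scaled (see below), then the turn, a rotation vector about the tool's x, y, z scaled (see below). A call has exactly 8 rows; each row shifts and turns the commanded pose from where the row before left it, along the tool's axes as they then stand; what a row does not reach is not made up. The controller multiplies each number of a shift by 30 mm and each number of a turn by 5 degrees. A row lasts 1/12 s, in which the tool goes at most 41.7 mm and 7.16 degrees, less where a joint would pass 70% of its speed; a pose out of reach is approached as far as the arm can. A call with a number of a shift or a turn outside -1 to 1 is refused whole. A call with a gripper value outside its range is refused whole. The fingers move at their own pace and stop on an object; "squeeze" is the grip in N (left out, the last holds). Time passes only in rows, so rows that do not move let the fingers close, or fill a call up. It gives the time, the measured TCP pose, the force, the opening and the grip force at its end, in the units of the state.
- sense(): the state, without advancing time (a new reading comes with each control period).
- capture(name): name is "side" or "top" or "wrist"; returns a dict with "color" (400x640x3 uint8, red, green, blue), "K" (3x3 intrinsics, pixels), "origin" and "orientation" of the camera in the world. Camera axes: x right, y down, z forward; pixel columns grow to the right and rows downward; lengths in mm; the calibration is good to about 2 mm. A picture is of the moment at which its call begins. There is no depth.
- finish_job(): hands the job in; it is judged then, once.
The state is a dict: "time_s": time; "joint_positions": joint angles; "joint_velocities": joint speeds; "effort": joint torques, N m; "position": TCP position; "eef_rot": TCP orientation; "wrist_force": force on the tool from outside, world axes, zero at the start; "torque": the same for the moment, N m; "grip_width": finger opening in mm; "grasp_force": force on a finger pad.
Only numpy, scipy, OpenCV 4.12 (cv2) and the standard library are available. Lean on these libraries where they do the work, as an engineer would, in place of code of your own. Each camera call takes 0.05 s, during which the arm holds its last target. There are 200 camera calls.

## Working session

There is one attempt and no reset: what is moved stays moved. The work goes in short steps, Python scripts to look and compute and a tool call to move; the robot and the scene stay as the last step left them, time stands still between calls to the robot, and variables do not carry over. Pictures are saved under pics/ and viewed, at most 10 in all, crops included, and the job is handed in when it is done.

Besides the shell and the picture viewer there is one more tool, called after ">>>" as name([rows], argument=value, ...), one row to a line, values as JSON. drive_tool: Moves the arm, as the interface text tells. Its arguments: {"type":"object","properties":{"plan":{"type":"array","items":{"type":"array","items":{"type":"number"}}},"squeeze":{"type":"number"}},"required":["plan"]}

```bash
mkdir -p pics; python3 - <<'E'
from bench import *
import cv2,pickle
d={}
for n in("side","top"):
    c=capture(n);d[n]=c;cv2.imwrite(f"pics/{n}0.png",c["color"][:,:,::-1])
    print(n,c["K"],c["origin"],c["orientation"])
pickle.dump(d,open("c0.pkl","wb"))
s=sense();print(s)
E
```

```text
side [[457.78786215   0.         314.31765333]
 [  0.         457.78786215 195.09654599]
 [  0.           0.           1.        ]] [ 147.92267013 -651.95773855 1005.71400616] [[ 0.83073873 -0.40483679  0.38207374]
 [-0.55634412 -0.6270265   0.54526965]
 [ 0.01882514 -0.6655411  -0.74612376]]
top [[412.67869672   0.         308.64051842]
 [  0.         412.67869672 195.43352667]
 [  0.           0.           1.        ]] [ 534.57413101   18.45453549 1200.41985726] [[ 0.01781761 -0.99815598  0.05802742]
 [-0.99982982 -0.01806489 -0.00373963]
 [ 0.00478099 -0.05795092 -0.99830799]]
{'time_s': 0.1, 'joint_positions': array([ 78.48527318,  39.52749828, -11.14360949,  89.73903734,
         9.01113628,  51.71078517, -12.32570641]), 'joint_velocities': array([ 0.01743894, -0.11847116,  0.03253651, -0.14939949, -0.03193364,
       -0.04972001, -0.00249365]), 'effort': array([-2.60951063e-03, -5.28500354e+01, -1.27098821e+00, -1.53837079e+01,
       -5.24800492e-02,  2.03944888e-03,  4.20334914e-05]), 'position': array([ 145.19983796, -607.30568749,  237.99854612]), 'eef_rot': array([[ 9.72564355e-01,  2.32633437e-01, -5.08636159e-04],
       [ 2.32633960e-01, -9.72563060e-01,  1.59195528e-03],
       [-1.24338711e-04, -1.66660501e-03, -9.99998603e-01]]), 'wrist_force': array([ 0.03264138, -0.6023934 , -0.2750841 ]), 'torque': array([-0.00644373,  0.00741804, -0.02276558]), 'grasp_force': 0.0, 'grip_width': 88.37710296444465}
```

View pics/top0.png

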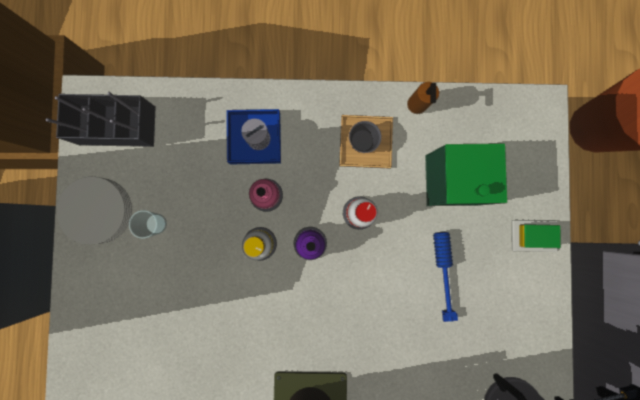

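View pics/side0.png

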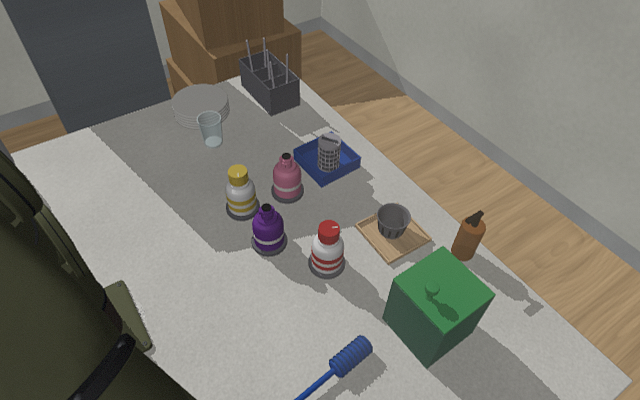

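The mesh cylinder stands in the blue basin (side 329,153; top 256,134) and the coarse cup in the tray (side 393,221), so the descaler is the one to open. 

Candidates:
- Red cap on the white bottle: side (328,229), top (366,212). This matches the description, so I choose it.
- Yellow cap on the white bottle: side (238,172). This is the degreaser.
- Pink bottle (286,175) and purple bottle (267,228): look-alikes.
- Brown dispenser (470,235): not part of the job.

Next is one close crop to check the choice.

```bash
cat > h.py <<'E'
import numpy as np
def pt(c,u,v,z):
    d=c["orientation"]@np.linalg.solve(c["K"],[u,v,1.]);o=c["origin"]
    return o+d*(z-o[2])/d[2]
def px(c,p):
    q=c["K"]@(c["orientation"].T@(np.array(p)-c["origin"]));return q[:2]/q[2]
E
python3 - <<'E'
import cv2,pickle,numpy as np
from h import *
d=pickle.load(open("c0.pkl","rb"))
a=d["side"]["color"][205:285,285:375];b=d["top"]["color"][180:240,330:400]
f=lambda i:cv2.resize(i,(400,400*i.shape[0]//i.shape[1]),interpolation=cv2.INTER_CUBIC)
A,B=f(a),f(b);o=np.zeros((400,800,3),np.uint8);o[:A.shape[0],:400]=A;o[:B.shape[0],400:]=B
cv2.imwrite("pics/crop1.png",o[:,:,::-1])
for n,u,v in(("side",328.5,226.5),("top",366.5,211.5)):print(n,pt(d[n],u,v,152))
for n in d:
  c=d[n]["color"].astype(int);m=(c[...,0]>130)&(c[...,1]<70)&(c[...,2]<70)
  ys,xs=np.nonzero(m);k=(xs>280)&(xs<420)&(ys>190)&(ys<243);print(n,xs[k].min(),xs[k].max(),ys[k].min(),ys[k].max(),xs[k].mean(),ys[k].mean())
E
```

```text
side [ 557.99156225 -128.61137752  152.        ]
top [ 557.2907325  -133.18797001  152.        ]
side 318 338 220 236 328.0965250965251 228.12741312741312
top 356 375 202 220 365.4948805460751 211.5529010238908
```

View pics/crop1.png

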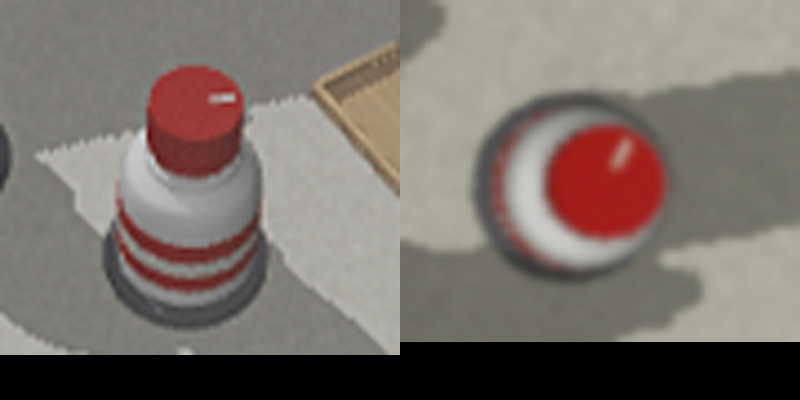

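The crop confirms it: red cap with a white tick, on the white bottle with red bands. The cap-top centre is at side ≈(329.1,228.4), top ≈(366.1,211.9).

```bash
python3 - <<'E'
import pickle
from h import *
from bench import *
d=pickle.load(open("c0.pkl","rb"))
for n,u,v in(("side",329.1,228.4),("top",366.1,211.9)):print(n,pt(d[n],u,v,152).round(1))
print("bin near edge",pt(d["top"],427,155,180).round(),pt(d["top"],427,206,180).round(),"purple",pt(d["top"],310,243,150).round())
p=np.array([556,-132,238.]);s=sense();print("base out",pt(d["top"],359,213,100).round())
print(s["eef_rot"].T@(p-s["position"])/30)
E
```

```text
side [ 555.9 -134.   152. ]
top [ 556.3 -132.2  152. ]
bin near edge [ 700. -279.  180.] [ 573. -279.  180.] purple [475.   9. 150.]
base out [ 554. -121.  100.]
[ 17.00339462 -12.22329677   0.01820879]
```

>>> drive_tool([
  [-1,1,-0.72,0,0,0,0],
  [-1,1,-0.72,0,0,0,0],
  [-1,1,-0.72,0,0,0,0],
  [-1,1,-0.72,0,0,0,0],
  [-1,1,-0.72,0,0,0,0],
  [-1,1,-0.72,0,0,0,0],
  [-1,1,-0.72,0,0,0,0],
  [-1,1,-0.72,0,0,0,0],
], squeeze=60)

```text
time_s: 0.77
position: [339.3, -382.3, 238.6]
eef_rot: [[0.973, 0.232, -0.0], [0.232, -0.973, 0.0], [-0.0, -0.0, -1.0]]
wrist_force: [0.3, -0.2, -0.5]
grip_width: 88.3
grasp_force: 0.0
```

>>> drive_tool([
  [-1,1,-0.72,0,0,0,0],
  [-1,1,-0.72,0,0,0,0],
  [-1,1,-0.72,0,0,0,0],
  [-1,1,-0.72,0,0,0,0],
  [-1,1,-0.72,0,0,0,0],
  [-1,1,-0.72,0,0,0,0],
  [-1,1,-0.72,0,0,0,0],
  [-1,0.5,-0.4,0,0,0,0],
])

```text
time_s: 1.43
position: [522.6, -167.8, 238.6]
eef_rot: [[0.971, 0.238, 0.002], [0.238, -0.971, 0.003], [0.003, -0.002, -1.0]]
wrist_force: [0.1, 0.1, 1.7]
grip_width: 88.6
grasp_force: 0.0
```

```bash
python3 - <<'E'
import cv2
from h import *
from bench import *
s=sense();print(s["position"],s["joint_positions"],s["eef_rot"].round(3))
c=capture("wrist");cv2.imwrite("pics/w1.png",c["color"][:,:,::-1])
import pickle;pickle.dump(c,open("w1.pkl","wb"));s=sense()
print(s["eef_rot"].T@(np.array([556,-133,200.])-s["position"])/30,px(c,[556,-133,152]))
E
```

```text
[ 522.64421332 -167.82131166  238.58329601] [ 17.97047239  33.60846884  -7.94130124 103.15724787   6.12557636
  43.56014844 -69.31150371] [[ 0.971  0.238  0.002]
 [ 0.238 -0.971  0.003]
 [ 0.003 -0.002 -1.   ]]
[ 1.27432218 -0.77341953  1.29569612] [292.73572406 155.50903801]
```

View pics/w1.png

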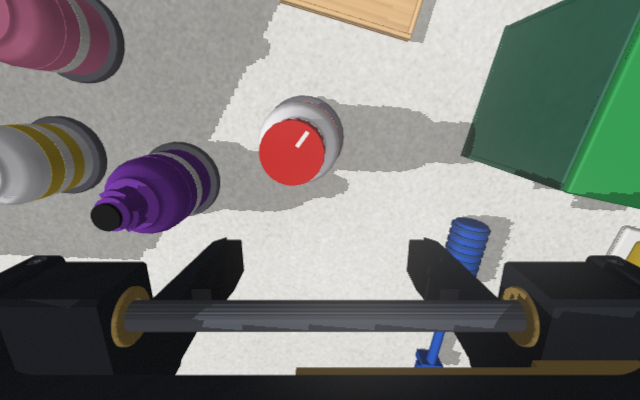

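The wrist view shows the red cap top at ≈(292.5,152), against the predicted (292.7,155.5). Nothing lies between the gripper and the cap.

```bash
python3 - <<'E'
import pickle
from h import *
from bench import *
c=pickle.load(open("w1.pkl","rb"));p=pt(c,292.5,152,152);print(p)
s=sense();print(s["position"],s["eef_rot"].T@(np.array([p[0],p[1],122])-s["position"])/30)
E
```

```text
[ 558.59457988 -132.26354464  152.        ]
[ 524.37952841 -164.95352784  238.59962123] [ 1.35143013 -0.76697133  3.89609902]
```

>>> drive_tool([
  [-1,0.66,-0.38,0,0,0,0],
  [-1,0.65,-0.38,0,0,0,0],
  [-1,0,0,0.5,0,0,0],
  [-1,0,0,0.8,0,0,0],
  [-1,0,0,0.6,0,0,0],
  [-1,0,0,0.3,0,0,0],
  [-1,0,0,0,0,0,0],
  [-1,0,0,0,0,0,0],
])

```text
time_s: 2.15
position: [552.2, -141.8, 172.7]
eef_rot: [[0.973, 0.232, -0.001], [0.232, -0.973, -0.0], [-0.001, -0.0, -1.0]]
wrist_force: [0.6, 0.4, 0.2]
grip_width: 88.3
grasp_force: 0.0
```

```bash
python3 - <<'E'
import cv2
from h import *
from bench import *
c=capture("wrist");cv2.imwrite("pics/w2.png",c["color"][:,:,::-1])
s=sense();print(s["position"],px(c,[557,-132.5,152]))
print(s["eef_rot"].T@(np.array([557,-132.5,122.])-s["position"])/30)
import pickle;pickle.dump(c,open("w2.pkl","wb"))
E
```

```text
[ 552.84217757 -141.91119702  173.38175982] [313.13052841 228.95074852]
[ 0.20603158 -0.27386346  1.71277493]
```

View pics/w2.png

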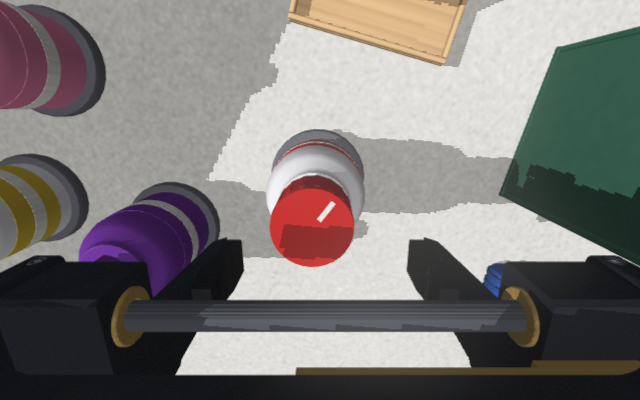

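The cap top is now at ≈(312,224). The prediction of (313,229) was about 2–3 mm off in x, so I'm correcting slightly as I go down.

>>> drive_tool([
  [-1,0.24,-0.27,0,0,0,0],
  [-1,0,0,0,0,0,0],
  [-1,0,0,0.5,0,0,0],
  [-1,0,0,0.6,0,0,0],
  [-1,0,0,0.4,0,0,0],
  [-1,0,0,0.2,0,0,0],
  [-1,0,0,0,0,0,0],
  [-1,0,0,0,0,0,0],
])

```text
time_s: 2.87
position: [558.1, -131.8, 122.2]
eef_rot: [[0.972, 0.233, 0.001], [0.233, -0.972, -0.0], [0.001, 0.0, -1.0]]
wrist_force: [0.1, -0.9, 0.1]
grip_width: 88.1
grasp_force: 0.0
```

>>> drive_tool([
  [0.2,0,0,0,0,0,0],
  [1,0,0,0,0,0,0],
  [1,0,0,0,0,0,0],
  [1,0,0,0,0,0,0],
  [1,0,0,0,0,0,0],
  [1,0,0,0,0,0,0],
  [1,0,0,0,0,0,0],
  [1,0,0,0,0,0,0],
], squeeze=50)

```text
time_s: 3.53
position: [557.6, -132.4, 121.8]
eef_rot: [[0.973, 0.232, 0.0], [0.232, -0.973, -0.0], [0.0, 0.001, -1.0]]
wrist_force: [-0.0, -1.5, 0.8]
grip_width: 49.3
grasp_force: 50.0
```

>>> drive_tool([
  [1,0,0,0.06,0,0,0],
  [1,0,0,0.06,0,0,0],
  [1,0,0,0.06,0,0,0],
  [1,0,0,0.05,0,0,0],
  [1,0,0,0,0,0,0],
  [1,0,0,0,0,0,0],
  [1,0,0,0,0,0,0],
  [1,0,0,0,0,0,0],
])

```text
time_s: 4.2
position: [557.7, -132.4, 116.0]
eef_rot: [[0.973, 0.232, 0.001], [0.232, -0.973, -0.001], [0.001, 0.001, -1.0]]
wrist_force: [-1.8, -0.2, 11.1]
grip_width: 49.3
grasp_force: 50.0
```

Pressed about 5.8 mm at 11 N, with no slip. I'll push slightly more and start the twist, which is negative about tool z.

>>> drive_tool([
  [1,0,0,0.04,0,0,0],
  [1,0,0,0,0,0,-0.6],
  [1,0,0,0,0,0,-0.8],
  [1,0,0,0,0,0,-0.8],
  [1,0,0,0,0,0,-0.8],
  [1,0,0,0,0,0,-0.8],
  [1,0,0,0,0,0,-0.8],
  [1,0,0,0,0,0,0],
])

```text
time_s: 4.87
position: [558.5, -131.7, 115.4]
eef_rot: [[0.803, 0.597, 0.003], [0.597, -0.803, 0.0], [0.002, 0.001, -1.0]]
wrist_force: [-2.2, 0.9, 13.9]
grip_width: 49.4
grasp_force: 50.0
```

>>> drive_tool([
  [1,0,0,0,0,0,-0.8],
  [1,0,0,0,0,0,-1],
  [1,0,0,0,0,0,-1],
  [1,0,0,0,0,0,-1],
  [1,0,0,0,0,0,-1],
  [1,0,0,0,0,0,-1],
  [1,0,0,0,0,0,0],
  [1,0,0,0,0,0,0],
])

```text
time_s: 5.53
position: [558.2, -131.4, 115.4]
eef_rot: [[0.414, 0.91, 0.002], [0.91, -0.414, 0.0], [0.001, 0.002, -1.0]]
wrist_force: [-2.9, 1.5, 14.9]
grip_width: 49.3
grasp_force: 50.0
```

```bash
python3 - <<'E'
import cv2,numpy as np
from bench import *
c=capture("wrist")["color"];t=capture("side")["color"][180:290,270:400]
o=np.vstack([c[100:400],np.zeros((0,640,3),np.uint8)]);t=cv2.resize(t,(354,300))
o=np.hstack([cv2.resize(o,(446,300)),t]);cv2.imwrite("pics/tw.png",o[:,:,::-1])
s=sense();R=s["eef_rot"];print(np.degrees(np.arctan2(R[1,0],R[0,0]))-13.4,s["position"],s["wrist_force"],s["torque"])
E
```

```text
52.10901497794939 [ 558.16920128 -131.40974295  115.42284488] [-2.73159156  0.79456484 14.56282984] [0.15107153 0.60424305 0.1510915 ]
```

View pics/tw.png

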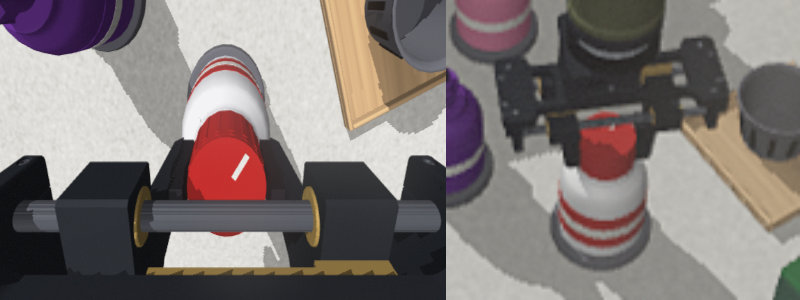

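In the wrist view the tick keeps the same angle to the gripper as before, so the cap turned with it by 52°. Now I lift it straight up.

>>> drive_tool([
  [1,0,0,-0.2,0,0,0],
  [1,0,0,-0.3,0,0,0],
  [1,0,0,-0.5,0,0,0],
  [1,0,0,-0.7,0,0,0],
  [1,0,0,-0.7,0,0,0],
  [1,0,0,-0.5,0,0,0],
  [1,0,0,0,0,0,0],
  [1,0,0,0,0,0,0],
])

```text
time_s: 6.3
position: [557.6, -132.1, 200.8]
eef_rot: [[0.416, 0.91, 0.001], [0.91, -0.416, -0.0], [0.0, 0.001, -1.0]]
wrist_force: [-0.0, -0.7, -1.0]
grip_width: 49.6
grasp_force: 50.0
```

>>> drive_tool([
  [1,0,0,0,0,0,0],
  [1,0,0,0,0,0,0],
  [1,0,0,0,0,0,0],
  [1,0,0,0,0,0,0],
  [1,0,0,0,0,0,0],
  [1,0,0,0,0,0,0],
  [1,0,0,0,0,0,0],
  [1,0,0,0,0,0,0],
])

```text
time_s: 6.97
position: [557.5, -132.0, 200.6]
eef_rot: [[0.415, 0.91, -0.0], [0.91, -0.415, -0.0], [-0.0, -0.0, -1.0]]
wrist_force: [1.1, 0.4, -0.2]
grip_width: 49.4
grasp_force: 50.0
```

```bash
python3 - <<'E'
import cv2,numpy as np
from bench import *
c=capture("wrist")["color"][100:];t=capture("side")["color"][120:290,230:400]
o=np.hstack([cv2.resize(c,(450,300)),cv2.resize(t,(300,300))]);cv2.imwrite("pics/up.png",o[:,:,::-1])
s=sense();print(s["position"],s["wrist_force"],s["joint_velocities"].round(2))
E
```

```text
[ 557.5580055  -132.06392727  200.63235862] [-0.03779626  0.58603425 -0.57949026] [-0.01 -0.04  0.05 -0.06  0.04 -0.05  0.07]
```

View pics/up.png

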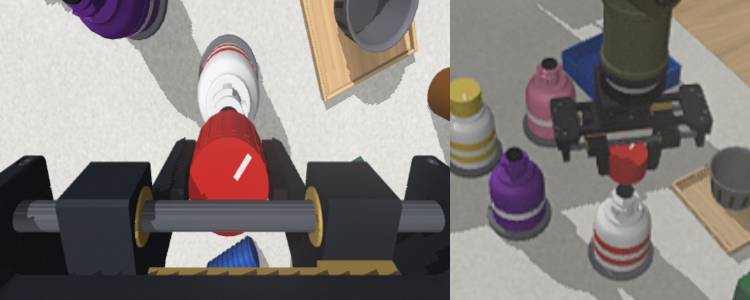

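The red cap is off and held level in the gripper, about 79 mm above where it sat and over the bare neck. The arm is still and the yellow cap is untouched.

```bash
python3 -c "
from bench import *
print(finish_job())"
```

```text
the job is handed in; nothing more can be done
None
```

The mesh filter was in the basin, so I opened the descaler: its red cap was pressed, twisted 52°, and is held level about 79 mm above its seat over the open bottle, and the job is handed in (no verdict came back).

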